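# Load a row of label rolls into the guide of the labeller

### The arm

A 6-joint arm with a two-finger parallel gripper is mounted at the origin on the work surface; the furniture and walls round the work are solid. World frame = base frame: x ahead of the robot, y to its left, z up, the work surface at z = 0. Lengths are in m, angles in rad, forces in N, time in s.
With the tool pointing down it reaches from about 0.35 to 0.85 m from the base axis. Payload 8.1 kg.
Tool frame: the origin (TCP) lies at the centre of the arm's flange, where the gripper is bolted on; the fingertips stand 186 mm ahead of it and the grasp point (between the pads) lies 167 mm ahead of it; z points along the fingers, y is the line along which they close (so a half turn about z gives the same grasp; the last joint's range is limited). The gripper opens to 93 mm and grips with 3 to 60 N. Pads are 15 mm wide; open, the fingers measure 128 mm over their backs; the gripper's body (75 mm by 188 mm) begins 65 mm behind the grasp point.
Start: joints at [1.079, 0.13, 1.488, -0, 1.523, -0.085], TCP at [0.237, 0.551, 0.405] pointing down, gripper open.
Joint ranges: [-2.96, 2.96], [-0.89, 2.26], [0.02, 2.5], [-1.34, 4.48], [0, 2.73], [-2.66, 2.66]. Speed limits (rad/s): [2.39, 2.39, 2.79, 3.14, 3.14, 3.14].

### API

Orientations are given as a rotation vector (axis times angle).
In Python, from plant import robot gives the robot as it stands.
- The arm moves only by the tool apply_moves, never from a script. Its argument "series" is a list of rows, each a list of 2 entries, a list of its own where there are three numbers: the shift along the tool's x, y, z in mm, then the turn, a rotation vector about the tool's x, y, z in rad. A call has 1 to 12 rows; each row shifts and turns the commanded pose from where the row before left it, along the tool's axes as they then stand; what a row does not reach is not made up. A row lasts 1/12 s, in which the tool goes at most 41.7 mm and 7.16 degrees, less where a joint would pass 70% of its speed; a pose out of reach is approached as far as the arm can. A call is refused whole if a number of a shift passes 41.7 or a number of a turn 0.125, either way. A call with a gripper value outside its range is refused whole. "claw" is the opening, from 0 (shut) to 1 (fully open), set as the call begins (left out, the last holds). The fingers move at their own pace and stop on an object; "newtons" is the grip in N (left out, the last holds). Time passes only in rows, so rows that do not move let the fingers close. It gives the time, the measured TCP pose, the force, the opening and the grip force at its end, in the units of the state.
- robot.read_state(): the state, without advancing time (a new reading comes with each control period).
- robot.read_camera(name): name is "scene" or "side" or "wrist"; returns (picture, depth): 400x640x3 uint8, blue, green, red; 400x640 float32, m along the optical axis (not along the pixel's ray), 0 where there is no reading.
- robot.calibration(name): a dict with "fx", "fy", "cx", "cy" (pixels), "extrinsics" (4x4, takes a point from world to camera coordinates). Camera axes: x right, y down, z forward; pixel columns grow to the right and rows downward; lengths in m; the calibration is good to about 2 mm. The wrist camera is an equidistant fisheye: a pixel r from the principal point sees the ray r / f radians off the axis. A picture is of the moment at which its call begins: read the wrist's pose just before it. calibration takes no time and is no camera call; for the wrist camera it gives the pose at the moment of the call.
- robot.close_job(): hands the job in; it is judged then, once.
The state is a dict: "t": time; "q": joint angles; "dq": joint speeds; "joint_torque": joint torques, N m; "tool_pos": TCP position; "orientation": TCP orientation; "force": force on the tool from outside, world axes, zero at the start; "wrist_torque": the same for the moment, N m; "opening": finger opening in m; "gripper_force": force on a finger pad.
Only numpy, scipy, OpenCV 4.12 (cv2) and the standard library are available. Lean on these libraries where they do the work, as an engineer would, in place of code of your own. Each camera call takes 0.05 s, during which the arm holds its last target. There are 200 camera calls.

### The job

Load the labeller's guide: push the four label rolls, as one straight row and touching only the rearmost roll, in between the rails until the front roll meets the stop, which may be set anywhere near the end of the guide, so feel for it. Lean on the row there for a moment with a firm but gentle push (about 10 N, never over 20 N, the rolls dent) so that it sits tight, then back away and swing the blue gate fully shut across the mouth behind the last roll. Leave the other things on the table where they are.

Things in the scene. Friction and masses are not known exactly. Their poses are not given: they have to be found in the camera images.
- guide: aluminium guide fixed on the table: two rails 18 mm high, 12 mm thick, 76 mm apart inside, no floor (the rolls slide on the table). Origin on the table mid-mouth, where the straight rails begin; x points into the guide along the rails, y across, z up. Before the mouth the rails flare, to about 114 mm apart at x = -57 mm. A gate rest 30 mm high stands at x = 21 to 31, y = -50 to -66 mm.
- guide_end (a point): centre of the inner face of the 42 mm high end block, at x = 374 mm, z = 24 mm of the guide. A threaded rod through it carries the black stop plate (66 mm wide, z 6 to 38 mm), whose rigid face lies anywhere from 318 to 343 mm past the mouth: clamped, not measured.
- roll_1: front label roll (nearest the guide): a short white cylinder standing flat, 72 mm across, 42 mm high, 60 to 100 g; origin at the centre of its underside, z up. The four rolls are alike, in a slightly crooked row: this one already stands between the rails, the next in the flare, the other two before it, within 6 mm of the guide's middle line, gaps 0 to 6 mm.
- roll_2: second label roll of the row, same as roll_1
- roll_3: third label roll of the row, same as roll_1
- roll_4: rearmost label roll of the row, the one to push; same as roll_1
- gate (a joint): angle of the blue swing gate, rad: 0 = shut, across the mouth over the rails (fixed limit); starts at 1.65 to 2.0, pointing back beside the row; stiff hinge (0.06 N m), stays where left. Upright axis at x = 12, y = 62 mm of the guide; bar 12 mm wide, 118 mm long, z 20 to 29 mm. At angle a the bar points along (-sin a, -cos a) in the guide's x, y.
- gate_knob (a point): middle of the black upright knob on the gate, 104 mm from the hinge axis, 16 mm thick, z 28 to 62 mm (this point at z = 45 mm); pinch it from above or push it
- timer: red and white kitchen timer, 67 mm across, 42 mm high, a bystander; origin under its centre
- tape_roll: roll of tape lying flat, 68 mm across, 26 mm high, a bystander; origin under its centre
- cup: small steel cup, 66 mm across, 60 mm high, a bystander; origin under its centre
There are look-alikes about, which are no part of the job. What is shaped like the roll_4 but pink is not meant.

How it is judged:
On the way, in this order (a step that is already met when the one before it is completed fails the run):
1. all four rolls have gone in as one row, the last one past the gate's line, with the gate still open (x of roll_4 in the frame of guide above 0.05 m and y of roll_1 in the frame of guide between -0.006 and 0.006 m and y of roll_2 in the frame of guide between -0.006 and 0.006 m and y of roll_3 in the frame of guide between -0.006 and 0.006 m and y of roll_4 in the frame of guide between -0.006 and 0.006 m and value of joint gate above 1 rad).
2. the row is leant on tight: the front roll presses on the stop with more than 3 N (horizontal distance between roll_1 and roll_2 below 0.0745 m and horizontal distance between roll_2 and roll_3 below 0.0745 m and horizontal distance between roll_3 and roll_4 below 0.0745 m and y of roll_1 in the frame of guide between -0.006 and 0.006 m and y of roll_2 in the frame of guide between -0.006 and 0.006 m and y of roll_3 in the frame of guide between -0.006 and 0.006 m and y of roll_4 in the frame of guide between -0.006 and 0.006 m and x of roll_4 in the frame of guide above 0.05 m and contact force between roll_1 and guide above 3 N), for 0.3 s.
At the end, for the whole second after the job is handed in: The four rolls lie flat and still in the guide, within 6 mm of its middle line, each touching the next (centres at most 74.5 mm apart), the last one's centre at least 50 mm past the mouth, and the gate is shut across the mouth (within 0.08 rad) (x of roll_4 in the frame of guide above 0.05 m and y of roll_1 in the frame of guide between -0.006 and 0.006 m and y of roll_2 in the frame of guide between -0.006 and 0.006 m and y of roll_3 in the frame of guide between -0.006 and 0.006 m and y of roll_4 in the frame of guide between -0.006 and 0.006 m and horizontal distance between roll_1 and roll_2 below 0.0745 m and horizontal distance between roll_2 and roll_3 below 0.0745 m and horizontal distance between roll_3 and roll_4 below 0.0745 m and angle between each of roll_1, roll_2, roll_3, roll_4's own z axis and vertical below 0.1 rad and value of joint gate below 0.08 rad and linear speed of each of roll_1, roll_2, roll_3, roll_4 below 0.01 m/s).
It fails at once if a roll is pushed with more than 20 N, or the stop is (contact force between roll_1 and guide above 20 N or contact force between roll_4 and the arm above 20 N or contact force between roll_4 and the fingers above 20 N).
It fails at once if the robot touches a roll other than the rearmost (contact force between any of roll_1, roll_2, roll_3 and the arm above 0.5 N or contact force between any of roll_1, roll_2, roll_3 and the fingers above 0.5 N).
It fails at once if a roll tips over (angle between any of roll_1, roll_2, roll_3, roll_4's own z axis and vertical above 0.5 rad).
It fails at once if the timer, the tape or the cup is moved by more than 20 mm (distance of any of timer, tape_roll, cup from where it was at the start of the episode above 0.02 m).
It also fails if it takes over 72 s, if anything falls off the work surface, if the arm or the gripper's body presses on something with over 40 N, if the wrist force passes 120 N, or if a joint passes its speed limit or range.

## Working session

There is one attempt and no reset: what is moved stays moved. The work goes in short steps, Python scripts to look and compute and a tool call to move; the robot and the scene stay as the last step left them, time stands still between calls to the robot, and variables do not carry over. Pictures are saved under pics/ and viewed, at most 10 in all, crops included, and the job is handed in when it is done.

Besides the shell and the picture viewer there is one more tool, called after "Request:" as name(argument=value, ...) on one line, values as JSON. apply_moves: Moves the arm, as the interface text tells. Its arguments: {"type":"object","properties":{"series":{"type":"array"},"claw":{"type":"number"},"newtons":{"type":"number"}},"required":["series"]}

```bash
ls; mkdir -p pics
python3 - <<'E'
from plant import robot
import cv2, numpy as np
np.set_printoptions(precision=4,suppress=True)
s=robot.read_state(); print(s)
for n in ("scene","side"):
    im,d=robot.read_camera(n); cv2.imwrite(f"pics/{n}0.png",im); np.save(f"{n}0.npy",d)
    c=robot.calibration(n); print(n,c)
E
```

```text
pics
{'t': 0.0, 'q': array([ 1.0786,  0.1312,  1.4893, -0.    ,  1.523 , -0.0854]), 'dq': array([-0.001 ,  0.0007,  0.0011,  0.0009, -0.0002,  0.    ]), 'joint_torque': array([  0.0013, -55.9826, -49.1778,   0.0767,   0.035 ,  -0.0002]), 'tool_pos': array([0.2373, 0.5508, 0.4037]), 'orientation': array([-0.6345, -3.0763,  0.0028]), 'force': array([-0.2907,  0.3136,  0.1822]), 'wrist_torque': array([ 0.0192,  0.0224, -0.0724]), 'gripper_force': 0.0, 'opening': 0.09310107746214559}
scene {'fx': 405.3186720138699, 'fy': 405.3186720138699, 'cx': 320.72803424404566, 'cy': 196.4573515835543, 'extrinsics': array([[ 0.8641, -0.5033, -0.002 , -0.3625],
       [-0.3811, -0.6517, -0.6558,  0.1804],
       [ 0.3287,  0.5675, -0.7549,  1.2143],
       [ 0.    ,  0.    ,  0.    ,  1.    ]])}
side {'fx': 384.84780879443264, 'fy': 384.84780879443264, 'cx': 311.8208858692368, 'cy': 200.18374804349662, 'extrinsics': array([[ 0.8779, -0.4789,  0.0077, -0.3658],
       [-0.2916, -0.5472, -0.7846,  0.1559],
       [ 0.3799,  0.6865, -0.62  ,  1.2211],
       [ 0.    ,  0.    ,  0.    ,  1.    ]])}
```

View pics/scene0.png

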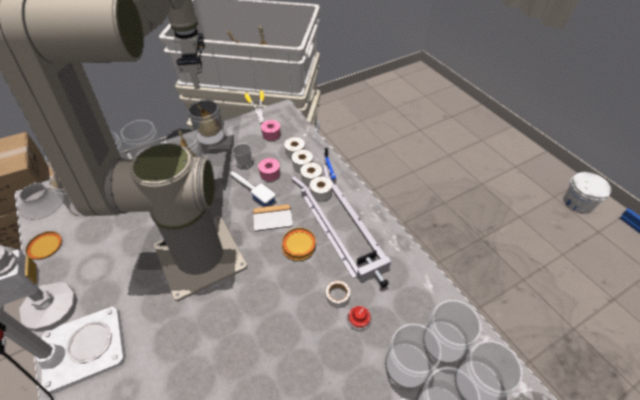

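View pics/side0.png

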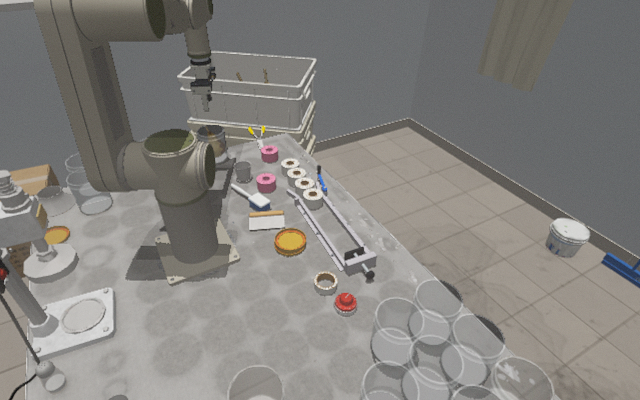

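The scene picture shows the four white rolls at (294,145), (302,157), (311,170) and (321,185), with the guide running down to its end block near (372,262). The gate is at (330,165) and its knob at (326,153). What could be taken for roll_4: the pink rolls at (270,130) and (269,168), the white tape at (338,292), and the front three white rolls. I choose the white one at (294,145), the rearmost.

```bash
cat > h.py <<'E'
from plant import robot
import cv2, numpy as np
np.set_printoptions(precision=4,suppress=True)
def world(n,d,uv=None):
    c=robot.calibration(n); E=np.linalg.inv(c["extrinsics"])
    v,u=np.mgrid[0:400,0:640]
    P=np.stack([(u-c["cx"])/c["fx"]*d,(v-c["cy"])/c["fy"]*d,d],-1)
    return P@E[:3,:3].T+E[:3,3]
def proj(n,p):
    c=robot.calibration(n); q=c["extrinsics"]@np.append(p,1); return np.array([c["fx"]*q[0]/q[2]+c["cx"],c["fy"]*q[1]/q[2]+c["cy"]])
E
python3 - <<'E'
from h import *
for n in ("scene","side"):
    im=cv2.imread(f"pics/{n}0.png"); d=np.load(f"{n}0.npy"); W=world(n,d)
    hsv=cv2.cvtColor(im,cv2.COLOR_BGR2HSV)
    z=W[...,2]; reg=(W[...,0]>0.2)&(W[...,0]<1.2)&(abs(W[...,1])<1)&(d>0)
    m=((z>0.034)&(z<0.05)&reg).astype(np.uint8)
    k,l,st,c=cv2.connectedComponentsWithStats(m,connectivity=4)
    for i in range(1,k):
        if st[i,4]>25:
            p=W[l==i]; print(n,c[i],st[i,4],"min",p.min(0),"max",p.max(0),"mid",(p.min(0)+p.max(0))/2,"bgr",im[l==i].mean(0))
    b=(hsv[...,0]>100)&(hsv[...,0]<130)&(hsv[...,1]>130)&reg
    ys,xs=np.nonzero(b)
    print("blue",[(x,y,*np.round(W[y,x],3)) for x,y in zip(xs,ys)][::6])
    # rails
    r=((z>0.010)&(z<0.023)&reg).astype(np.uint8)
    k,l,st,c=cv2.connectedComponentsWithStats(r,connectivity=8)
    for i in range(1,k):
        if st[i,4]>40:
            p=W[l==i]; print("rail?",c[i],st[i,4],p.min(0),p.max(0), cv2.fitLine(p[:,:2].astype(np.float32),cv2.DIST_HUBER,0,.01,.01).ravel())
E
```

```text
scene [284.9135  41.1538] 104 min [0.6972 0.8867 0.034 ] max [0.8313 0.9976 0.05  ] mid [0.7642 0.9422 0.042 ] bgr [115.3269 116.2308 121.2981]
scene [248.7311  81.2054] 331 min [0.2971 0.5772 0.0341] max [0.6637 0.8663 0.05  ] mid [0.4804 0.7218 0.0421] bgr [106.9396 108.9003 112.9456]
scene [269.9242 126.6869] 198 min [0.3899 0.3553 0.0341] max [0.4612 0.4332 0.0495] mid [0.4256 0.3942 0.0418] bgr [163.096  131.8283 217.0808]
scene [216.0333 134.7167] 60 min [0.2011 0.4438 0.0345] max [0.2655 0.4762 0.0499] mid [0.2333 0.46   0.0422] bgr [140.5  139.55 144.85]
scene [307.5362 165.9623] 981 min [ 0.403  -0.0008  0.0341] max [0.4934 0.2966 0.0488] mid [0.4482 0.1479 0.0414] bgr [205.1162 211.9827 219.6911]
scene [241.127  148.6984] 63 min [0.2496 0.3109 0.0343] max [0.3068 0.3484 0.0498] mid [0.2782 0.3296 0.042 ] bgr [ 98.0952  98.254  102.4603]
scene [242.9796 157.8367] 49 min [0.2455 0.2779 0.0341] max [0.2981 0.3041 0.0496] mid [0.2718 0.291  0.0418] bgr [89.0408 89.4898 92.8571]
scene [268.3281 166.1016] 256 min [0.2929 0.169  0.0342] max [0.366  0.2462 0.0499] mid [0.3294 0.207
[... 9350 characters left out ...]
.5396]
rail? [396.3514 328.7928] 111 [ 0.3382 -0.5724  0.0101] [ 0.3877 -0.5121  0.023 ] [ 0.6074 -0.7944  0.3684 -0.5321]
rail? [471.6374 347.5824] 91 [ 0.483  -0.695   0.0102] [ 0.5074 -0.6393  0.0229] [ 0.3694 -0.9293  0.4995 -0.6657]
rail? [375.119  353.8333] 42 [ 0.278  -0.5903  0.0108] [ 0.2865 -0.5374  0.0227] [ 0.0202  0.9998  0.2805 -0.5682]
rail? [431.2951 369.0656] 122 [ 0.3452 -0.7     0.0101] [ 0.3885 -0.6327  0.0225] [ 0.4961 -0.8682  0.3754 -0.6586]
rail? [512.4314 391.3039] 102 [ 0.485  -0.8116  0.01  ] [ 0.5081 -0.7621  0.0229] [ 0.369  -0.9294  0.4989 -0.7859]
rail? [384.     391.1774] 124 [ 0.2074 -0.6832  0.01  ] [ 0.2692 -0.6319  0.0229] [ 0.7833 -0.6217  0.2455 -0.6464]
```

Request:
apply_moves(series=[[[-32.3, -15.2, 0], [0, 0, 0]], [[-32.3, -15.2, 0], [0, 0, 0]], [[-32.3, -15.2, 0], [0, 0, 0]], [[-32.3, -15.2, 0], [0, 0, 0]], [[-32.3, -15.2, 0], [0, 0, 0]], [[-32.3, -15.2, 0], [0, 0, 0]], [[-32.3, -15.2, 0], [0, 0, 0]], [[-32.3, -15.2, 0], [0, 0, 0]], [[-32.3, -15.2, 0], [0, 0, 0]], [[0, 0, 0], [0, 0, 0.122]], [[0, 0, 0], [0, 0, 0.122]], [[0, 0, 0], [0, 0, 0.122]]], claw=0.43)

```text
t: 1.1
tool_pos: [0.4508, 0.3094, 0.4042]
orientation: [-1.195, -2.905, 0.001]
force: [-0.7, -0.5, 0.4]
opening: 0.0398
gripper_force: 0.0
```

Request:
apply_moves(series=[[[0, 0, 0], [0, 0, 0.122]], [[0, 0, 0], [0, 0, 0.122]], [[0, 0, 0], [0, 0, 0.122]], [[0, 0, 0], [0, 0, 0.122]], [[0, 0, 0], [0, 0, 0.122]], [[0, 0, 0], [0, 0, 0.122]], [[0, 0, 0], [0, 0, 0.122]], [[0, 0, 0], [0, 0, 0]], [[0, 0, 0], [0, 0, 0]], [[0, 0, 0], [0, 0, 0]]])

```text
t: 1.93
tool_pos: [0.4502, 0.3103, 0.4044]
orientation: [-2.278, -2.163, 0.001]
force: [-0.0, -0.1, -0.1]
opening: 0.0398
gripper_force: 0.0
```

Run:
```python
from h import *
from scipy.spatial.transform import Rotation as R
s=robot.read_state(); print(s["t"],s["q"],s["tool_pos"],R.from_rotvec(s["orientation"]).as_matrix(),s["force"],s["opening"])
c=robot.calibration("wrist"); print(c, np.linalg.inv(c["extrinsics"]))
im,d=robot.read_camera("wrist"); cv2.imwrite("pics/w1.png",im); np.savez("w1.npz",d=d,E=c["extrinsics"])
```

```text
1.9333 [ 0.5098 -0.013   1.6378  0.      1.5174  0.5616] [0.4502 0.3103 0.4044] [[ 0.0518  0.9987 -0.0005]
 [ 0.9987 -0.0518 -0.0003]
 [-0.0003 -0.0005 -1.    ]] [-0.0146 -0.0592 -0.0699] 0.03981307327852095
{'fx': 309.70691628693146, 'fy': 309.70691628693146, 'cx': 320.5343912918727, 'cy': 197.2747490966573, 'extrinsics': array([[ 0.9987, -0.0511, -0.0005, -0.4346],
       [-0.049 , -0.9602,  0.2749,  0.289 ],
       [-0.0146, -0.2745, -0.9615,  0.4826],
       [ 0.    ,  0.    ,  0.    ,  1.    ]])} [[ 0.9987 -0.049  -0.0146  0.4552]
 [-0.0511 -0.9602 -0.2745  0.3878]
 [-0.0005  0.2749 -0.9615  0.3843]
 [ 0.      0.      0.      1.    ]]
```

View pics/w1.png

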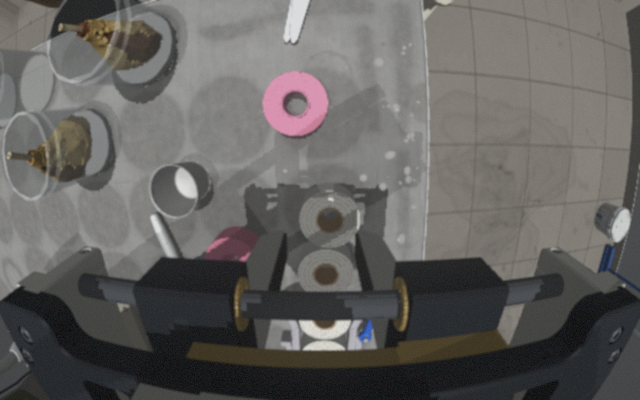

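The wrist view shows roll_4 (white) at (330,217) with roll_3 below it at (325,272), and the pink look-alikes at (296,103) and (232,243). The gripper hides the guide, so I shift along the row for a clear look.

Request:
apply_moves(series=[[[-32.5, 0, 0], [0, 0, 0]], [[-32.5, 0, 0], [0, 0, 0]], [[-32.5, 0, 0], [0, 0, 0]], [[-32.5, 0, 0], [0, 0, 0]], [[-32.5, 0, 0], [0, 0, 0]], [[-32.5, 0, 0], [0, 0, 0]], [[-32.5, 0, 0], [0, 0, 0]], [[-32.5, 0, 0], [0, 0, 0]], [[-32.5, 0, 0], [0, 0, 0]], [[0, 0, 0], [0, 0, 0]], [[0, 0, 0], [0, 0, 0]]])

```text
t: 2.9
tool_pos: [0.4338, 0.017, 0.4049]
orientation: [2.284, 2.156, 0.001]
force: [-0.4, 0.1, 0.1]
opening: 0.0401
gripper_force: 0.0
```

```bash
cat >> h.py <<'E'
def wrist_world(d,E4):
    c=robot.calibration("wrist"); E=np.linalg.inv(E4)
    v,u=np.mgrid[0:400,0:640]; a=(u-c["cx"])/c["fx"]; b=(v-c["cy"])/c["fy"]
    r=np.hypot(a,b)+1e-9; k=np.tan(np.minimum(r,1.5))/r
    P=np.stack([a*k*d,b*k*d,d],-1)
    return P@E[:3,:3].T+E[:3,3]
def topview(im,d,E4,x0,x1,y0,y1,z,ppm=1000):
    "ortho view at plane z, picture: column = world x, row = -world y"
    c=robot.calibration("wrist")
    nx,ny=int((x1-x0)*ppm),int((y1-y0)*ppm)
    X,Y=np.meshgrid(x0+np.arange(nx)/ppm,y1-np.arange(ny)/ppm)
    Q=np.stack([X,Y,0*X+z],-1)@E4[:3,:3].T+E4[:3,3]
    rr=np.hypot(Q[...,0],Q[...,1]); th=np.arctan2(rr,Q[...,2])
    return cv2.remap(im,(c["cx"]+c["fx"]*th*Q[...,0]/rr).astype(np.float32),(c["cy"]+c["fy"]*th*Q[...,1]/rr).astype(np.float32),cv2.INTER_LINEAR)
E
python3 - <<'E'
from h import *
s=robot.read_state(); print(s["t"],s["tool_pos"],s["force"])
c=robot.calibration("wrist")
im,d=robot.read_camera("wrist"); cv2.imwrite("pics/w2.png",im); np.savez("w2.npz",d=d,E=c["extrinsics"])
W=wrist_world(d,c["extrinsics"]); print("table z",np.median(W[60:100,250:300,2]))
m=((abs(W[...,2]-0.042)<0.004)&(im.min(2)>150)&(d>0)).astype(np.uint8)
k,l,st,cc=cv2.connectedComponentsWithStats(m)
for i in range(1,k):
    if st[i,4]>150:
        p=W[l==i]; print(cc[i],st[i,4],p.min(0),p.max(0))
t=topview(im,d,c["extrinsics"],0.33,0.6,-0.02,0.38,0.042,1500); cv2.imwrite("pics/w2top.png",t)
E
```

```text
2.9 [0.4338 0.017  0.4049] [-0.4465  0.0753  0.0799]
table z 0.00016159923943570575
[326.0735  29.3406] 2463 [0.4155 0.1522 0.0389] [0.4863 0.2233 0.045 ]
[325.7515  93.5521] 2648 [0.4105 0.0784 0.0394] [0.4826 0.1493 0.0446]
[324.7131 159.5877] 2440 [0.4051 0.0037 0.0388] [0.4763 0.0746 0.0445]
```

View pics/w2top.png

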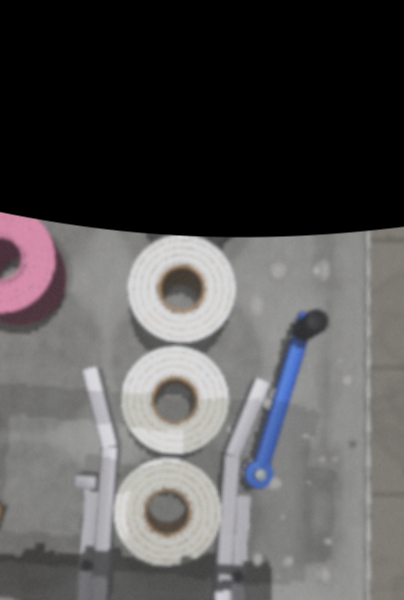

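The top view shows rolls 1 to 3 at about (168,512), (175,400) and (181,289), with rolls 1 and 2 between the rails and in the flare. The blue gate runs from its hinge (259,473) to its knob (316,321). Next I fit the rails, the gate and roll_4.

Run:
```python
from h import *
w=np.load("w2.npz"); im=cv2.imread("pics/w2.png"); W=wrist_world(w["d"],w["E"]); d=w["d"]
# rails: points near top z 18 mm
for nm,(a,b) in {"L":(0.36,0.415),"R":(0.465,0.505)}.items():
    m=(abs(W[...,2]-0.018)<0.004)&(W[...,0]>a)&(W[...,0]<b)&(W[...,1]<0.075)&(W[...,1]>-0.1)&(im.max(2)>110)
    p=W[m]; 
    for y in np.arange(-0.02,0.08,0.015):
        q=p[abs(p[:,1]-y)<0.004]; 
        if len(q)>3: print(nm,round(y,3),len(q),q[:,0].min(),q[:,0].max())
hsv=cv2.cvtColor(im,cv2.COLOR_BGR2HSV)
b=(hsv[...,0]>100)&(hsv[...,0]<130)&(hsv[...,1]>120)&(W[...,2]>0.02)&(W[...,2]<0.036)
p=W[b]; print("gate",len(p),p.min(0),p.max(0),cv2.fitLine(p[:,:2].astype(np.float32),cv2.DIST_L2,0,.01,.01).ravel())
k=(W[...,2]>0.054)&(W[...,2]<0.068)&(abs(W[...,0]-0.54)<0.04)&(abs(W[...,1]-0.165)<0.05)
print("knob",k.sum(),W[k].min(0),W[k].max(0))
w=np.load("w1.npz"); im=cv2.imread("pics/w1.png"); W=wrist_world(w["d"],w["E"])
m=((abs(W[...,2]-0.042)<0.005)&(im.min(2)>60)&(abs(W[...,0]-.455)<.05)&(W[...,1]>0.225)&(W[...,1]<0.33))
print("roll4",m.sum(),W[m].min(0),W[m].max(0))
# end block & stop in scene
for n in("scene","side"):
    W=world(n,np.load(n+"0.npy")); im=cv2.imread(f"pics/{n}0.png")
    m=(W[...,2]>0.030)&(W[...,2]<0.05)&(abs(W[...,0]-.415)<.06)&(W[...,1]<-0.22)&(W[...,1]>-0.34)
    br=im.mean(2); 
    for nm,mm in(("dark",m&(br<90)),("light",m&(br>150))):
        p=W[mm]; print(n,nm,len(p),p.min(0),p.max(0),p.mean(0))
```

```text
L -0.02 45 0.3883879272440728 0.39742364063405516
L 0.01 52 0.39076173867171965 0.401127786837732
L 0.025 71 0.3895645865896544 0.40210698414924734
L 0.04 61 0.39183466610145073 0.4023112948858126
L 0.055 65 0.3921809955060882 0.4033633112350073
L 0.07 61 0.39432486664900823 0.40436405899083955
R -0.02 28 0.4757086109771053 0.4872973520193024
R -0.005 19 0.47759500133049315 0.48745499895846656
R 0.01 64 0.47781442283332237 0.4891109000430865
R 0.025 64 0.4784924864942015 0.4894730605510712
R 0.04 64 0.4798063259443665 0.4911777788306045
R 0.055 70 0.4805989711340398 0.5010044565872529
R 0.07 71 0.48228702296009907 0.5032280932571414
gate 773 [0.496  0.0544 0.0253] [0.5361 0.1741 0.031 ] [0.2927 0.9562 0.5171 0.1056]
knob 175 [0.5276 0.1546 0.0541] [0.5426 0.1694 0.064 ]
roll4 2330 [0.423  0.2272 0.0373] [0.4943 0.2985 0.0446]
scene dark 67 [ 0.3655 -0.3199  0.0308] [ 0.4523 -0.2619  0.042 ] [ 0.4152 -0.2714  0.0363]
scene light 244 [ 0.3653 -0.3355  0.03  ] [ 0.4663 -0.2718  0.0485] [ 0.4144 -0.3053  0.0418]
side dark 57 [ 0.3838 -0.2733  0.03  ] [ 0.447  -0.2609  0.0393] [ 0.4169 -0.2683  0.0346]
side light 171 [ 0.3653 -0.3189  0.0354] [ 0.4631 -0.2923  0.045 ] [ 0.413  -0.3069  0.0399]
```

Rail fit gives guide origin ≈ (0.444, 0.079) with its x axis along (-0.075, -0.997). Roll_4 sits at guide x = -184 mm, y = +1 mm; the gate is at about 1.79 rad, and the stop face at about 338 mm. Moving in behind roll_4.

Request:
apply_moves(series=[[[0, 0, 0], [0, 0, 0.0236]], [[36.7, 0.7, 0], [0, 0, 0]], [[36.7, 0.7, 0], [0, 0, 0]], [[36.7, 0.7, 0], [0, 0, 0]], [[36.7, 0.7, 0], [0, 0, 0]], [[36.7, 0.7, 0], [0, 0, 0]], [[36.7, 0.7, 0], [0, 0, 0]], [[36.7, 0.7, 0], [0, 0, 0]], [[36.7, 0.7, 0], [0, 0, 0]], [[0, 0, 30], [0, 0, 0]], [[0, 0, 30], [0, 0, 0]], [[0, 0, 20], [0, 0, 0]]])

```text
t: 3.95
tool_pos: [0.4611, 0.3129, 0.3217]
orientation: [-2.303, -2.135, 0.004]
force: [-0.7, -0.1, -0.4]
opening: 0.0401
gripper_force: 0.0
```

Request:
apply_moves(series=[[[0, 0, 0], [0, 0, 0]], [[0, 0, 0], [0, 0, 0]]])

```text
t: 4.12
tool_pos: [0.4616, 0.3116, 0.3235]
orientation: [-2.305, -2.133, 0.005]
force: [0.4, -0.2, 0.9]
opening: 0.0399
gripper_force: 0.0
```

```bash
cat >> h.py <<'E'
from scipy.spatial.transform import Rotation as R
O=np.array([0.4438,0.079]); u=np.array([-0.0753,-0.9972]); v=np.array([0.9972,-0.0753])
def g(p): r=np.asarray(p)[...,:2]-O; return np.stack([r@u,r@v],-1)*1000
def tcp():
    s=robot.read_state(); M=R.from_rotvec(s["orientation"]).as_matrix()
    print("t",s["t"],"guide xy mm",g(s["tool_pos"]),"z",s["tool_pos"][2],"tool y in guide",M[:2,1]@u,M[:2,1]@v,"F",s["force"],"op",s["opening"])
E
python3 - <<'E'
from h import *
tcp(); c=robot.calibration("wrist"); im,d=robot.read_camera("wrist"); cv2.imwrite("pics/w3.png",im)
W=wrist_world(d,c["extrinsics"])
m=((abs(W[...,2]-0.042)<0.004)&(im.min(2)>60)&(d>0)&(abs(W[...,0]-.459)<.045)&(W[...,1]<.31)).astype(np.uint8)
k,l,st,cc=cv2.connectedComponentsWithStats(m)
for i in range(1,k):
    if st[i,4]>100: p=W[l==i]; print(cc[i],st[i,4],p.min(0),p.max(0),im[l==i].mean(0))
E
```

```text
t 4.1167 guide xy mm [-233.303     0.2253] z 0.3235046017922058 tool y in guide 0.002456268585725311 1.0000315672300502 F [ 0.4164 -0.2105  0.9314] op 0.039889979709381455
[320.8875 250.1943] 3556 [0.4244 0.2159 0.038 ] [0.4911 0.2981 0.0447] [106.0858 110.4857 111.5846]
[319.8502 334.2239] 1228 [0.4167 0.1315 0.0381] [0.4837 0.1812 0.044 ] [148.8339 154.6156 156.0008]
```

View pics/w3.png

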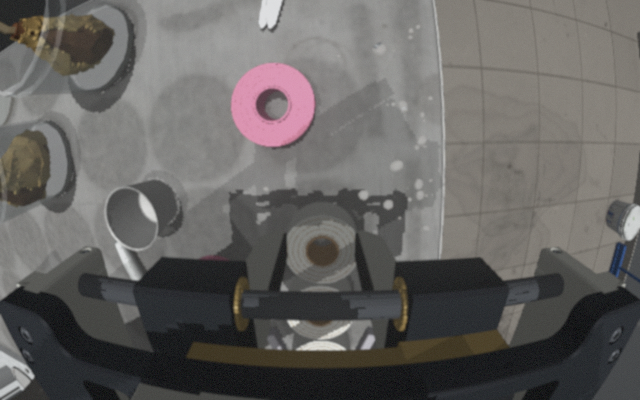

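The close view shows the rearmost white roll at (322,250), centred between the fingertips at (262,270) and (375,270). The pink ring is clear behind, at (273,104). This is the right roll, so I go down.

Request:
apply_moves(series=[[[0, 0, 25], [0, 0, 0]], [[0, 0, 25], [0, 0, 0]], [[0, 0, 25], [0, 0, 0]], [[0, 0, 22], [0, 0, 0]], [[0, 0, 12], [0, 0, 0]], [[0, 0, 6], [0, 0, 0]], [[0, 0, 0], [0, 0, 0]], [[0, 0, 0], [0, 0, 0]]])

```text
t: 4.83
tool_pos: [0.4636, 0.311, 0.2114]
orientation: [2.308, 2.131, 0.003]
force: [-0.8, 0.6, 0.3]
opening: 0.0398
gripper_force: 0.0
```

Request:
apply_moves(series=[[[-3, 0, 0], [0, 0, 0]], [[-3, 0, 0], [0, 0, 0]], [[-3, 0, 0], [0, 0, 0]], [[-3, 0, 0], [0, 0, 0]], [[-3, 0, 0], [0, 0, 0]], [[-3, 0, 0], [0, 0, 0]], [[-3, 0, 0], [0, 0, 0]], [[-3, 0, 0], [0, 0, 0]]])

```text
t: 5.5
tool_pos: [0.461, 0.2866, 0.2101]
orientation: [-2.308, -2.131, -0.002]
force: [0.4, 3.4, 0.9]
opening: 0.04
gripper_force: 1.2
```

```bash
python3 -c "
from h import *
tcp()"
```

```text
t 5.5 guide xy mm [-208.2829    1.5427] z 0.21008960618679726 tool y in guide 0.00428511400116069 1.0000296053228799 F [0.4113 3.3849 0.9159] op 0.04000407279516742
```

Request:
apply_moves(series=[[[-4, -0.2, 0], [0, 0, -0.004]], [[-4, -0.2, 0], [0, 0, 0]], [[-4, -0.2, 0], [0, 0, 0]], [[-4, -0.2, 0], [0, 0, 0]], [[-4, -0.2, 0], [0, 0, 0]], [[-4, -0.2, 0], [0, 0, 0]], [[-4, -0.2, 0], [0, 0, 0]], [[-4, 0, 0], [0, 0, 0]], [[-4, 0, 0], [0, 0, 0]], [[-4, 0, 0], [0, 0, 0]]])

```text
t: 6.33
tool_pos: [0.4564, 0.2465, 0.2098]
orientation: [-2.304, -2.136, -0.0]
force: [1.2, 3.3, 3.2]
opening: 0.0402
gripper_force: 1.9
```

```bash
cat >> h.py <<'E'
def rolls(n="scene"):
    im,d=robot.read_camera(n); W=world(n,d)
    m=(abs(W[...,2]-0.042)<0.005)&(im.min(2)>110)&(d>0)&(abs(W[...,0]-.44)<.075)&(W[...,1]<.32)&(W[...,1]>-.26)
    hsv=cv2.cvtColor(im,cv2.COLOR_BGR2HSV)
    m&=(hsv[...,1]<70)
    P=g(W[m]); 
    # circle fit: greedy along x with r=36
    print(n,"px",m.sum(),"x range",np.percentile(P[:,0],[0.3,99.7]),"y range by 24mm:")
    x0,x1=np.percentile(P[:,0],[0.3,99.7])
    for a in np.linspace(x0,x1,5)[:-1]:
        q=P[(P[:,0]>=a)&(P[:,0]<a+(x1-x0)/4)]; print("  x",a+(x1-x0)/8,"y",np.percentile(q[:,1],[1,99]),"mid",np.percentile(q[:,1],[1,99]).mean())
    return im,W
E
python3 -c "
from h import *
tcp(); im,W=rolls(); cv2.imwrite('pics/s1.png',im)"
```

```text
t 6.3333 guide xy mm [-168.0051   -0.0065] z 0.20981002890934325 tool y in guide 0.0002400087717096581 1.0000389323426424 F [1.241  3.3338 3.1561] op 0.040215002357711756
scene px 752 x range [-163.7848  118.0797] y range by 24mm:
  x -128.55175474315436 y [-33.8954  32.5621] mid -0.6666325687785282
  x -58.08562146994654 y [-41.2921  27.1562] mid -7.0679318143480785
  x 12.380511803261292 y [-36.5621  31.4913] mid -2.5354399127292417
  x 82.84664507646912 y [-34.4187  34.9179] mid 0.24956414277895078
```

Roll_3 is drifting to guide y ≈ -6 mm, so I shift roll_4 the same way to push it back as it enters the flare.

Request:
apply_moves(series=[[[-2, -2, 0], [0, 0, 0]], [[-2, -2, 0], [0, 0, 0]], [[-2, -2, 0], [0, 0, 0]], [[-2, -2, 0], [0, 0, 0]], [[-3, -1, 0], [0, 0, 0]], [[-3, -1, 0], [0, 0, 0]], [[-4, 0, 0], [0, 0, 0]], [[-4, 0, 0], [0, 0, 0]]])

```text
t: 7.05
tool_pos: [0.4446, 0.2254, 0.2096]
orientation: [-2.303, -2.136, 0.0]
force: [0.9, 2.0, 1.3]
opening: 0.0397
gripper_force: 1.6
```

```bash
python3 -c "
from h import *
tcp(); im,W=rolls()"
```

```text
t 7.05 guide xy mm [-146.0255  -10.2361] z 0.20963505832094467 tool y in guide -2.101535291339995e-05 1.0000389049188276 F [0.8707 2.0197 1.3236] op 0.03971335774019372
scene px 799 x range [-119.3629  139.7177] y range by 24mm:
  x -86.97777649284554 y [-45.2892  18.2321] mid -13.528546381106676
  x -22.207629210635346 y [-47.1738  21.9137] mid -12.630063756443446
  x 42.56251807157484 y [-36.6105  32.4901] mid -2.0602032689871734
  x 107.33266535378503 y [-32.3002  37.0118] mid 2.3557924077690977
```

Request:
apply_moves(series=[[[-3, 0, 0], [0, 0, 0]], [[-3, 0, 0], [0, 0, 0]], [[-3, 0, 0], [0, 0, 0]], [[-3, 0, 0], [0, 0, 0]], [[-3, 0, 0], [0, 0, 0]], [[-3, 0, 0], [0, 0, 0]]])

```text
t: 7.6
tool_pos: [0.4434, 0.2074, 0.2097]
orientation: [-2.304, -2.136, 0.0]
force: [0.6, 3.3, 1.0]
opening: 0.0401
gripper_force: 1.2
```

```bash
cat >> h.py <<'E'
def top(n="scene",x=(-160,320),name=None):
    "ortho picture in guide axes at z=42: column = guide x, row = -guide y, 1.5 px/mm"
    im,d=robot.read_camera(n); c=robot.calibration(n); k=1.6
    X,Y=np.meshgrid(np.arange(x[0],x[1],1/k)/1000,np.arange(90,-90,-1/k)/1000)
    P=np.stack([O[0]+X*u[0]+Y*v[0],O[1]+X*u[1]+Y*v[1],0*X+.042],-1)@c["extrinsics"][:3,:3].T+c["extrinsics"][:3,3]
    t=cv2.remap(im,(c["cx"]+c["fx"]*P[...,0]/P[...,2]).astype(np.float32),(c["cy"]+c["fy"]*P[...,1]/P[...,2]).astype(np.float32),cv2.INTER_CUBIC)
    cv2.imwrite(name,t)
E
python3 -c "
from h import *
tcp(); top('scene',name='pics/top1.png')"
```

```text
t 7.6 guide xy mm [-128.0358  -10.0517] z 0.20966282545380993 tool y in guide 0.0002485337530235588 1.000038924202531 F [0.6295 3.3449 0.9883] op 0.04012798152744268
```

View pics/top1.png

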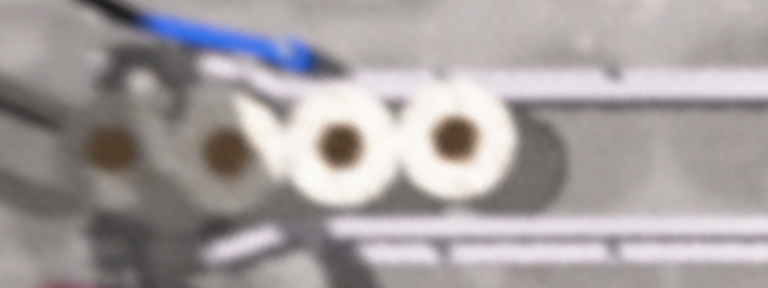

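The top picture shows the holes of rolls 1 to 4 at (457,138), (342,145), (228,153) and (112,148), with roll_3 in the flare and the gate still open. Roll_4's place in the finger cradle is unclear, so I fit circles to depth.

```bash
cat >> h.py <<'E'
from scipy.optimize import minimize
def fit(guess,cams=("scene","side")):
    "fit discs r=36 to top-face depth points in guide axes: soft in/out score"
    for n in cams:
        im,d=robot.read_camera(n); W=world(n,d); ok=(d>0)&(W[...,1]<.33)&(W[...,1]>-.3)&(abs(W[...,0]-.44)<.1)
        T=g(W[ok&(abs(W[...,2]-.042)<.006)&(cv2.cvtColor(im,cv2.COLOR_BGR2HSV)[...,1]<110)]); B=g(W[ok&(W[...,2]<.030)])
        out=[]
        for q in guess:
            t=T[np.hypot(*(T-q).T)<46]; b=B[np.hypot(*(B-q).T)<60]
            s=lambda c:-(1/(1+np.exp((np.hypot(*(t-c).T)-36)/1.0))).sum()+(1/(1+np.exp((np.hypot(*(b-c).T)-36)/1.0))).sum()
            gx=[(s(np.add(q,(a,e))),a,e) for a in range(-10,11) for e in range(-12,13)]
            best=min(gx); r=minimize(s,np.add(q,best[1:]),method="Nelder-Mead"); out.append(r.x)
        out=np.array(out); print(n,out.round(1).tolist(),"dist",np.hypot(*np.diff(out,axis=0).T).round(1))
E
python3 -c "
from h import *
tcp(); fit([(126,2),(54,0),(-17,-6),(-89,-6)])"
```

```text
t 7.65 guide xy mm [-127.614   -10.0877] z 0.20957848000271728 tool y in guide 0.00029787847427990084 1.0000388650173428 F [0.5519 1.486  0.0204] op 0.03987660052494935
scene [[120.7, 4.0], [50.4, -0.2], [-21.8, -4.6], [-88.9, -2.1]] dist [70.4 72.4 67.1]
side [[121.1, 2.2], [51.3, -1.5], [-18.7, -6.2], [-88.0, -3.7]] dist [69.8 70.2 69.3]
```

Roll_4 sits at y ≈ -3, off centre in the cradle, and the row is nearly straight. I recentre the cradle while advancing.

Request:
apply_moves(series=[[[-2, 1.5, 0], [0, 0, 0]], [[-2, 1.5, 0], [0, 0, 0]], [[-2, 1.5, 0], [0, 0, 0]], [[-3, 1.5, 0], [0, 0, 0]], [[-3, 1, 0], [0, 0, 0]], [[-3, 0.5, 0], [0, 0, 0]], [[-3, 0.5, 0], [0, 0, 0]], [[-3, 0.5, 0], [0, 0, 0]], [[-3, 0.5, 0], [0, 0, 0]], [[-3, 0, 0], [0, 0, 0]], [[-3, 0, 0], [0, 0, 0]]])

```text
t: 8.67
tool_pos: [0.4501, 0.1768, 0.2097]
orientation: [-2.304, -2.136, 0.0]
force: [0.7, 2.6, -0.2]
opening: 0.0399
gripper_force: 0.9
```

```bash
python3 -c "
from h import *
tcp(); fit([(152,2),(80,0),(10,-3),(-62,-3)])"
```

```text
t 8.6667 guide xy mm [-98.0058  -1.0676] z 0.20970324543721172 tool y in guide 0.0002865851179660759 1.0000389168121482 F [ 0.6806  2.6192 -0.2394] op 0.03986142006574368
scene [[149.8, 4.1], [81.0, -0.7], [9.4, -0.5], [-60.9, 5.9]] dist [69.  71.6 70.7]
side [[150.5, 2.4], [81.7, -1.8], [11.1, -1.5], [-61.8, 4.5]] dist [69.  70.5 73.2]
```

Request:
apply_moves(series=[[[-3, 0.2, 0], [0, 0, 0]], [[-3, 0.2, 0], [0, 0, 0]], [[-4, 0.2, 0], [0, 0, 0]], [[-4, 0.2, 0], [0, 0, 0]], [[-4, 0.2, 0], [0, 0, 0]], [[-4, 0, 0], [0, 0, 0]], [[-4, 0, 0], [0, 0, 0]], [[-4, 0, 0], [0, 0, 0]], [[-4, 0, 0], [0, 0, 0]], [[-4, 0, 0], [0, 0, 0]], [[-4, 0, 0], [0, 0, 0]], [[-4, 0, 0], [0, 0, 0]]])

```text
t: 9.77
tool_pos: [0.4477, 0.1308, 0.2097]
orientation: [2.304, 2.136, 0.0]
force: [-0.1, 1.6, 0.3]
opening: 0.0399
gripper_force: 1.0
```

Request:
apply_moves(series=[[[-4, 0, 0], [0, 0, 0]], [[-4, 0, 0], [0, 0, 0]], [[-4, 0, 0], [0, 0, 0]], [[-4, 0, 0], [0, 0, 0]], [[-4, 0, 0], [0, 0, 0]]])

```text
t: 10.18
tool_pos: [0.4461, 0.1109, 0.2097]
orientation: [-2.304, -2.136, 0.0]
force: [-0.4, 3.5, 1.0]
opening: 0.0401
gripper_force: 1.2
```

```bash
python3 -c "
from h import *
tcp(); fit([(216,2),(145,0),(75,0),(4,1)])"
```

```text
t 10.1833 guide xy mm [-31.989   -0.1361] z 0.20972068056440937 tool y in guide 0.0001896027060530537 1.0000389228786961 F [-0.437   3.4544  1.0472] op 0.04010082172912447
scene [[214.9, 4.4], [145.0, 0.3], [74.2, -0.3], [3.7, 4.3]] dist [70.  70.8 70.6]
side [[215.7, 2.7], [147.2, -1.1], [74.9, -1.3], [3.9, 2.4]] dist [68.6 72.3 71.1]
```

Request:
apply_moves(series=[[[-4, 0, 0], [0, 0, 0]], [[-4, 0, 0], [0, 0, 0]], [[-4, 0, 0], [0, 0, 0]], [[-4, 0, 0], [0, 0, 0]], [[-4, 0, 0], [0, 0, 0]], [[-4, 0, 0], [0, 0, 0]], [[-4, 0, 0], [0, 0, 0]], [[-4, 0, 0], [0, 0, 0]], [[-4, 0, 0], [0, 0, 0]], [[-4, 0, 0], [0, 0, 0]], [[-4, 0, 0], [0, 0, 0]], [[-3, 0, 0], [0, 0, 0]]])

```text
t: 11.28
tool_pos: [0.4425, 0.0639, 0.2097]
orientation: [-2.304, -2.136, 0.0]
force: [2.0, 1.6, 0.5]
opening: 0.04
gripper_force: 0.9
```

Request:
apply_moves(series=[[[-2, 0, 0], [0, 0, 0]], [[-1, 0, 0], [0, 0, 0]], [[-1, 0, 0], [0, 0, 0]], [[-1, 0, 0], [0, 0, 0]], [[-1, 0, 0], [0, 0, 0]], [[0, 0, 0], [0, 0, 0]]])

```text
t: 11.78
tool_pos: [0.4422, 0.0583, 0.2097]
orientation: [2.304, 2.136, -0.0]
force: [1.0, 1.3, -0.3]
opening: 0.0398
gripper_force: 0.6
```

```bash
python3 -c "
from h import *
tcp(); fit([(268,2),(197,0),(127,0),(56,1)])"
```

```text
t 11.7833 guide xy mm [20.748  -0.0837] z 0.2097193206548523 tool y in guide 0.00016434781995513966 1.0000389489669044 F [ 0.9971  1.2853 -0.2555] op 0.03975891256967782
scene [[266.8, 5.0], [197.7, 2.7], [125.0, -0.7], [55.4, 2.4]] dist [69.1 72.8 69.7]
side [[267.3, 3.3], [198.0, 0.7], [125.8, -1.5], [56.2, 1.9]] dist [69.3 72.3 69.7]
```

Roll_4 is at about 57 mm, past the gate line. Now I feel for the stop.

Request:
apply_moves(series=[[[-1, 0, 0], [0, 0, 0]], [[-1, 0, 0], [0, 0, 0]], [[-1, 0, 0], [0, 0, 0]], [[-1, 0, 0], [0, 0, 0]], [[-1, 0, 0], [0, 0, 0]]])

```text
t: 12.3
tool_pos: [0.4418, 0.0533, 0.2098]
orientation: [2.304, 2.136, 0.0]
force: [0.8, 2.8, -1.1]
opening: 0.04
gripper_force: 0.9
```

Request:
apply_moves(series=[[[-1, 0, 0], [0, 0, 0]], [[-1, 0, 0], [0, 0, 0]], [[-1, 0, 0], [0, 0, 0]]])

```text
t: 12.55
tool_pos: [0.4416, 0.0503, 0.2097]
orientation: [-2.304, -2.136, 0.0]
force: [1.9, 1.9, -0.6]
opening: 0.0402
gripper_force: 0.9
```

Request:
apply_moves(series=[[[-1, 0, 0], [0, 0, 0]], [[-1, 0, 0], [0, 0, 0]], [[0, 0, 0], [0, 0, 0]]])

```text
t: 12.8
tool_pos: [0.4414, 0.0483, 0.2097]
orientation: [2.304, 2.136, -0.0]
force: [-0.3, 1.0, -0.5]
opening: 0.0401
gripper_force: 0.6
```

Request:
apply_moves(series=[[[-1, 0, 0], [0, 0, 0]], [[-1, 0, 0], [0, 0, 0]], [[0, 0, 0], [0, 0, 0]]])

```text
t: 13.05
tool_pos: [0.4413, 0.0463, 0.2097]
orientation: [2.304, 2.136, -0.0]
force: [-0.0, 1.0, -0.2]
opening: 0.0401
gripper_force: 0.7
```

Request:
apply_moves(series=[[[-1, 0, 0], [0, 0, 0]], [[-1, 0, 0], [0, 0, 0]], [[0, 0, 0], [0, 0, 0]]])

```text
t: 13.3
tool_pos: [0.4411, 0.0443, 0.2097]
orientation: [2.304, 2.136, -0.0]
force: [-0.4, 1.2, 0.3]
opening: 0.04
gripper_force: 0.7
```

Request:
apply_moves(series=[[[-1, 0, 0], [0, 0, 0]], [[-1, 0, 0], [0, 0, 0]], [[0, 0, 0], [0, 0, 0]]])

```text
t: 13.55
tool_pos: [0.4409, 0.0423, 0.2097]
orientation: [2.304, 2.136, -0.0]
force: [-0.0, 0.6, 1.0]
opening: 0.0405
gripper_force: 0.7
```

Request:
apply_moves(series=[[[-1, 0, 0], [0, 0, 0]], [[-1, 0, 0], [0, 0, 0]], [[0, 0, 0], [0, 0, 0]]])

```text
t: 13.8
tool_pos: [0.4408, 0.0403, 0.2097]
orientation: [2.304, 2.136, -0.0]
force: [1.0, 2.0, -0.8]
opening: 0.0402
gripper_force: 0.7
```

Request:
apply_moves(series=[[[-1, 0, 0], [0, 0, 0]], [[-1, 0, 0], [0, 0, 0]], [[0, 0, 0], [0, 0, 0]]])

```text
t: 14.05
tool_pos: [0.4407, 0.0383, 0.2098]
orientation: [2.304, 2.136, -0.0]
force: [0.4, 1.3, 0.2]
opening: 0.04
gripper_force: 0.7
```

Now in 1 mm touches, one call at a time.

Request:
apply_moves(series=[[[-1, 0, 0], [0, 0, 0]], [[0, 0, 0], [0, 0, 0]]])

```text
t: 14.22
tool_pos: [0.4406, 0.0373, 0.2097]
orientation: [2.304, 2.136, -0.0]
force: [0.2, 1.4, 0.9]
opening: 0.0401
gripper_force: 0.7
```

Request:
apply_moves(series=[[[-1, 0, 0], [0, 0, 0]], [[0, 0, 0], [0, 0, 0]]])

```text
t: 14.38
tool_pos: [0.4405, 0.0364, 0.2097]
orientation: [2.304, 2.136, -0.0]
force: [1.1, 1.4, -1.3]
opening: 0.0402
gripper_force: 0.7
```

Request:
apply_moves(series=[[[-1, 0, 0], [0, 0, 0]], [[0, 0, 0], [0, 0, 0]]])

```text
t: 14.55
tool_pos: [0.4404, 0.0354, 0.2097]
orientation: [2.304, 2.136, -0.0]
force: [0.7, 1.0, 0.4]
opening: 0.0399
gripper_force: 0.8
```

Request:
apply_moves(series=[[[-1, 0, 0], [0, 0, 0]], [[0, 0, 0], [0, 0, 0]]])

```text
t: 14.72
tool_pos: [0.4403, 0.0344, 0.2097]
orientation: [2.304, 2.136, -0.0]
force: [1.2, 1.9, -0.3]
opening: 0.0399
gripper_force: 0.8
```

```bash
python3 -c "
from h import *
tcp(); fit([(290,2),(220,0),(149,0),(79,1)])
for n in('scene','side'):
    im,d=robot.read_camera(n); W=world(n,d); P=g(W)
    m=(W[...,2]>.024)&(W[...,2]<.038)&(abs(P[...,1])<28)&(P[...,0]>300)&(P[...,0]<370)
    q=P[m]; print(n,np.c_[np.histogram(q[:,0],np.arange(300,372,3))[0],np.arange(300,369,3)].tolist())
"
```

```text
t 14.7167 guide xy mm [44.7546 -0.0872] z 0.2097357584035668 tool y in guide 0.00019706079687431194 1.0000389446856197 F [ 1.1517  1.9484 -0.3199] op 0.03989394681393918
scene [[291.8, 4.5], [221.2, 2.8], [149.5, 0.1], [78.9, 2.8]] dist [70.7 71.7 70.6]
side [[293.4, 3.5], [221.4, 1.2], [149.3, -2.3], [80.0, 1.5]] dist [72.  72.1 69.4]
scene [[0, 300], [0, 303], [0, 306], [1, 309], [2, 312], [1, 315], [6, 318], [5, 321], [8, 324], [13, 327], [11, 330], [0, 333], [0, 336], [4, 339], [6, 342], [16, 345], [26, 348], [3, 351], [2, 354], [4, 357], [2, 360], [4, 363], [2, 366]]
side [[2, 300], [0, 303], [0, 306], [1, 309], [1, 312], [2, 315], [4, 318], [5, 321], [12, 324], [9, 327], [18, 330], [6, 333], [0, 336], [1, 339], [10, 342], [17, 345], [37, 348], [9, 351], [2, 354], [4, 357], [0, 360], [1, 363], [1, 366]]
```

Request:
apply_moves(series=[[[-1, 0, 0], [0, 0, 0]], [[-1, 0, 0], [0, 0, 0]], [[0, 0, 0], [0, 0, 0]]])

```text
t: 15.17
tool_pos: [0.4402, 0.0324, 0.2097]
orientation: [2.304, 2.136, -0.0]
force: [0.6, 1.5, 0.3]
opening: 0.0404
gripper_force: 0.7
```

Request:
apply_moves(series=[[[-1, 0, 0], [0, 0, 0]], [[0, 0, 0], [0, 0, 0]]])

```text
t: 15.33
tool_pos: [0.4401, 0.0314, 0.2097]
orientation: [2.304, 2.136, -0.0]
force: [1.4, 2.1, -0.3]
opening: 0.0402
gripper_force: 0.8
```

Request:
apply_moves(series=[[[-1, 0, 0], [0, 0, 0]], [[0, 0, 0], [0, 0, 0]]])

```text
t: 15.5
tool_pos: [0.4401, 0.0304, 0.2097]
orientation: [2.304, 2.136, -0.0]
force: [1.2, 2.1, 0.2]
opening: 0.04
gripper_force: 0.8
```

Request:
apply_moves(series=[[[-1, 0, 0], [0, 0, 0]], [[0, 0, 0], [0, 0, 0]]])

```text
t: 15.67
tool_pos: [0.44, 0.0294, 0.2097]
orientation: [2.304, 2.136, -0.0]
force: [0.1, 1.9, -0.5]
opening: 0.0401
gripper_force: 0.8
```

Request:
apply_moves(series=[[[-1, 0, 0], [0, 0, 0]], [[0, 0, 0], [0, 0, 0]]])

```text
t: 15.83
tool_pos: [0.4399, 0.0284, 0.2098]
orientation: [2.304, 2.136, -0.0]
force: [0.8, 1.5, -0.5]
opening: 0.04
gripper_force: 0.8
```

Request:
apply_moves(series=[[[-0.8, 0, 0], [0, 0, 0]], [[0, 0, 0], [0, 0, 0]]])

```text
t: 16.0
tool_pos: [0.4398, 0.0276, 0.2097]
orientation: [2.304, 2.136, -0.0]
force: [-0.2, 2.4, -0.5]
opening: 0.0401
gripper_force: 0.8
```

Request:
apply_moves(series=[[[-0.8, 0, 0], [0, 0, 0]], [[0, 0, 0], [0, 0, 0]]])

```text
t: 16.17
tool_pos: [0.4398, 0.0268, 0.2098]
orientation: [2.304, 2.136, 0.0]
force: [1.2, 1.0, 0.2]
opening: 0.04
gripper_force: 0.8
```

Request:
apply_moves(series=[[[-0.8, 0, 0], [0, 0, 0]], [[0, 0, 0], [0, 0, 0]]])

```text
t: 16.33
tool_pos: [0.4397, 0.026, 0.2097]
orientation: [2.304, 2.136, -0.0]
force: [0.1, 0.9, -0.3]
opening: 0.0399
gripper_force: 0.8
```

Request:
apply_moves(series=[[[-0.8, 0, 0], [0, 0, 0]], [[0, 0, 0], [0, 0, 0]]])

```text
t: 16.5
tool_pos: [0.4397, 0.0252, 0.2097]
orientation: [2.304, 2.136, -0.0]
force: [0.6, 1.8, 0.1]
opening: 0.0402
gripper_force: 0.8
```

Request:
apply_moves(series=[[[-0.8, 0, 0], [0, 0, 0]], [[0, 0, 0], [0, 0, 0]]])

```text
t: 16.67
tool_pos: [0.4397, 0.0246, 0.2098]
orientation: [-2.304, -2.136, -0.001]
force: [0.9, 3.1, -0.7]
opening: 0.04
gripper_force: 1.4
```

Gripper force has risen to 1.4 N and the arm lags its command: this looks like contact.

Request:
apply_moves(series=[[[-0.5, 0, 0], [0, 0, 0]], [[0, 0, 0], [0, 0, 0]]])

```text
t: 16.83
tool_pos: [0.4396, 0.0243, 0.2098]
orientation: [-2.303, -2.136, -0.001]
force: [1.1, 4.5, 0.4]
opening: 0.0401
gripper_force: 2.3
```

Request:
apply_moves(series=[[[-0.5, 0, 0], [0, 0, 0]], [[0, 0, 0], [0, 0, 0]]])

```text
t: 17.0
tool_pos: [0.4396, 0.024, 0.2099]
orientation: [-2.303, -2.135, -0.002]
force: [1.5, 8.0, 0.2]
opening: 0.0401
gripper_force: 3.1
```

Request:
apply_moves(series=[[[-0.4, 0, 0], [0, 0, 0]], [[0, 0, 0], [0, 0, 0]], [[0, 0, 0], [0, 0, 0]]])

```text
t: 17.25
tool_pos: [0.4396, 0.0238, 0.2099]
orientation: [-2.303, -2.135, -0.003]
force: [1.5, 9.1, 0.6]
opening: 0.0402
gripper_force: 3.7
```

Request:
apply_moves(series=[[[0, 0, 0], [0, 0, 0]], [[0, 0, 0], [0, 0, 0]], [[0, 0, 0], [0, 0, 0]], [[0, 0, 0], [0, 0, 0]], [[0, 0, 0], [0, 0, 0]], [[0, 0, 0], [0, 0, 0]]])

```text
t: 17.75
tool_pos: [0.4396, 0.0239, 0.2099]
orientation: [-2.303, -2.135, -0.003]
force: [1.7, 9.3, 0.8]
opening: 0.0401
gripper_force: 3.7
```

```bash
python3 -c "
from h import *
tcp(); fit([(302,2),(231,0),(160,0),(90,1)])"
```

```text
t 17.75 guide xy mm [55.2941 -0.0058] z 0.20989233160298582 tool y in guide 0.00016984744806348002 1.0000388805187064 F [1.6814 9.3275 0.8312] op 0.04013618689980898
scene [[304.3, 5.3], [231.1, 2.5], [161.0, -0.0], [90.5, 2.2]] dist [73.2 70.1 70.6]
side [[303.8, 3.4], [233.4, 1.3], [160.1, -1.4], [89.7, 1.1]] dist [70.5 73.3 70.5]
```

The lean held about 9.3 N for over 0.5 s with roll_1's front at about 340 mm, on the stop plate. Backing off and lifting.

Request:
apply_moves(series=[[[1, 0, 0], [0, 0, 0]], [[2, 0, 0], [0, 0, 0]], [[5, 0, 0], [0, 0, 0]], [[10, 0, 0], [0, 0, 0]], [[10, 0, 0], [0, 0, 0]], [[0, 0, -20], [0, 0, 0]], [[0, 0, -25], [0, 0, 0]], [[0, 0, -20], [0, 0, 0]], [[0, 0, 0], [0, 0, 0]]])

```text
t: 18.6
tool_pos: [0.4434, 0.052, 0.2792]
orientation: [2.3, 2.134, 0.008]
force: [0.5, -0.0, 0.3]
opening: 0.0399
gripper_force: 0.0
```

Request:
apply_moves(series=[[[18, 22.8, 0], [0, 0, 0]], [[18, 22.8, 0], [0, 0, 0]], [[18, 22.8, 0], [0, 0, 0]], [[18, 22.8, 0], [0, 0, 0]], [[18, 22.8, 0], [0, 0, 0]], [[0, 0, 0], [0, 0, 0.12]], [[0, 0, 0], [0, 0, 0.12]], [[0, 0, 0], [0, 0, 0.12]], [[0, 0, 0], [0, 0, 0.12]], [[0, 0, 0], [0, 0, 0.12]], [[0, 0, 0], [0, 0, 0.12]], [[0, 0, 0], [0, 0, 0.12]]], claw=0)

```text
t: 19.6
tool_pos: [0.5617, 0.133, 0.2736]
orientation: [-2.977, -1.003, 0.002]
force: [0.4, 0.0, 0.8]
opening: 0.0003
gripper_force: 0.0
```

Request:
apply_moves(series=[[[0, 0, 0], [0, 0, 0.12]], [[0, 0, 0], [0, 0, 0.12]], [[0, 0, 0], [0, 0, 0.12]], [[0, 0, 0], [0, 0, 0.12]], [[0, 0, 0], [0, 0, 0.12]], [[0, 0, 0], [0, 0, 0.12]], [[0, 0, 0], [0, 0, 0.12]], [[0, 0, 0], [0, 0, 0.11]], [[0, 0, 0], [0, 0, 0]], [[0, 0, 0], [0, 0, 0]]])

```text
t: 20.43
tool_pos: [0.5618, 0.1327, 0.2739]
orientation: [3.108, -0.455, -0.002]
force: [-0.4, -0.3, 0.1]
opening: 0.0004
gripper_force: 0.0
```

```bash
python3 -c "
from h import *
tcp(); print(robot.read_state()['q']); fit([(302,2),(231,0),(160,0),(90,1)])
im,d=robot.read_camera('side'); W=world('side',d); P=g(W); hsv=cv2.cvtColor(im,cv2.COLOR_BGR2HSV)
b=(hsv[...,0]>100)&(hsv[...,0]<130)&(hsv[...,1]>120)&(W[...,2]>.015)&(W[...,2]<.04)&(abs(P[...,1])<130)&(abs(P[...,0]+40)<90)
print(b.sum(),cv2.fitLine(P[b].astype(np.float32),cv2.DIST_L2,0,.01,.01).ravel())"
```

```text
t 20.4333 guide xy mm [-62.48   113.6124] z 0.2738959015100083 tool y in guide 0.9769104087460501 -0.2138311735926065 F [-0.4164 -0.3335  0.1293] op 0.0003644080015418052
[ 0.1432  0.1695  1.6901 -0.      1.283   2.0049]
scene [[304.8, 5.2], [231.5, 2.5], [160.0, 0.1], [89.0, 2.3]] dist [73.4 71.6 71. ]
side [[304.9, 3.5], [230.4, 1.0], [158.2, -1.3], [90.2, 1.2]] dist [74.6 72.3 68. ]
41 [  0.9729  -0.2311 -25.1313  67.4591]
```

The rolls stayed put and the gate is still at about 1.80 rad. Lowering beside the knob.

Request:
apply_moves(series=[[[-2, -10, 0], [0, 0, 0]], [[-2, -10, 0], [0, 0, 0]], [[0, 0, 0], [0, 0, 0]], [[0, 0, 20], [0, 0, 0]], [[0, 0, 20], [0, 0, 0]], [[0, 0, 10], [0, 0, 0]], [[0, 0, 0], [0, 0, 0]], [[-6, 0, 0], [0, 0, 0]], [[-6, 0, 0], [0, 0, 0]], [[0, 0, 0], [0, 0, 0]]])

```text
t: 21.42
tool_pos: [0.5521, 0.1565, 0.2259]
orientation: [-3.107, 0.461, -0.001]
force: [0.2, 0.1, 0.8]
opening: 0.0004
gripper_force: 0.0
```

```bash
python3 -c "
from h import *
tcp(); im,d=robot.read_camera('scene'); cv2.imwrite('pics/k1.png',cv2.resize(im[90:250,240:440],None,fx=3,fy=3,interpolation=cv2.INTER_CUBIC))"
```

```text
t 21.4167 guide xy mm [-85.418 102.162] z 0.22586323980735765 tool y in guide 0.9761470845579202 -0.21728863166819617 F [0.1608 0.0874 0.8001] op 0.0003789230371369026
```

View pics/k1.png

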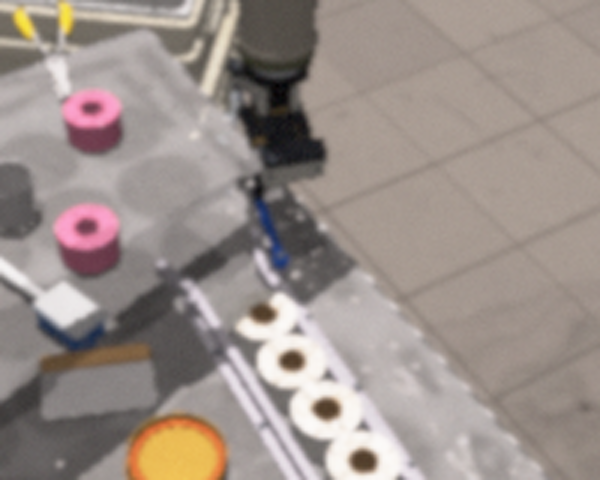

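The crop shows the four rolls seated in the guide from (263,315) to (363,460). The closed fingers are beside the knob at (255,185), with the blue bar still open down to (280,260). Now I sweep the gate along its arc.

Request:
apply_moves(series=[[[-6.3, -0.7, 0], [0, 0, -0.06]], [[-6.3, -0.7, 0], [0, 0, -0.06]], [[-6.3, -0.7, 0], [0, 0, -0.06]], [[-6.3, -0.7, 0], [0, 0, -0.06]], [[-6.3, -0.7, 0], [0, 0, -0.06]], [[-6.3, -0.7, 0], [0, 0, -0.06]], [[-6.3, -0.7, 0], [0, 0, -0.06]], [[-6.3, -0.7, 0], [0, 0, -0.06]], [[-6.3, -0.7, 0], [0, 0, -0.06]], [[-6.3, -0.7, 0], [0, 0, -0.06]], [[-6.3, -0.7, 0], [0, 0, -0.06]], [[-6.3, -0.7, 0], [0, 0, -0.06]]])

```text
t: 22.47
tool_pos: [0.4786, 0.1618, 0.226]
orientation: [-3.07, -0.668, -0.004]
force: [0.1, 0.8, 0.3]
opening: 0.0006
gripper_force: 0.4
```

```bash
cat >> h.py <<'E'
def gate(n="side"):
    im,d=robot.read_camera(n); W=world(n,d); P=g(W); hsv=cv2.cvtColor(im,cv2.COLOR_BGR2HSV)
    b=(hsv[...,0]>100)&(hsv[...,0]<130)&(hsv[...,1]>110)&(W[...,2]>.015)&(W[...,2]<.04)&(abs(P[...,1])<130)&(abs(P[...,0]+40)<90)
    q=P[b]; f=cv2.fitLine(q.astype(np.float32),cv2.DIST_L2,0,.01,.01).ravel()
    r=q-[12,62]; far=r[np.hypot(*r.T)>25].mean(0); print(n,b.sum(),f,"angle",np.arctan2(-far[0],-far[1]),q.min(0),q.max(0))
def pusher():
    s=robot.read_state(); p=g(s["tool_pos"])-[12,62]
    M=R.from_rotvec(s["orientation"]).as_matrix(); a=np.arctan2(M[:2,1]@u,M[:2,1]@v)
    r=np.array([-np.sin(a),-np.cos(a)]); t=np.array([np.cos(a),-np.sin(a)])
    print("tool angle",a,"radial",p@r,"tangential",p@t)
E
python3 -c "
from h import *
tcp(); pusher(); gate(); gate('scene')"
```

```text
t 22.4667 guide xy mm [-85.1762  28.4576] z 0.22601657996843116 tool y in guide 0.8758116353500244 0.48273366383495236 F [0.141  0.8276 0.3153] op 0.0006292530516085381
tool angle 1.0670442835375638 radial 101.2961327128535 tangential -17.53276182439031
side 54 [  0.8878   0.4603 -20.8251  38.8753] angle 1.000422273672395 [-73.4938   8.5936] [26.3282 69.2847]
scene 96 [  0.8838   0.4678 -30.2211  35.823 ] angle 1.0366641685281224 [-82.3184   4.1006] [22.984  68.2122]
```

Request:
apply_moves(series=[[[-6.3, -0.9, 0], [0, 0, -0.06]], [[-6.3, -0.9, 0], [0, 0, -0.06]], [[-6.3, -0.9, 0], [0, 0, -0.06]], [[-6.3, -0.9, 0], [0, 0, -0.06]], [[-6.3, -0.9, 0], [0, 0, -0.06]], [[-6.3, -0.9, 0], [0, 0, -0.06]], [[-6.3, -0.9, 0], [0, 0, -0.06]], [[-6.3, -0.9, 0], [0, 0, -0.06]], [[-6.3, -0.9, 0], [0, 0, -0.06]], [[-6.3, -0.9, 0], [0, 0, -0.06]], [[-6.3, -0.9, 0], [0, 0, -0.06]], [[-6.3, -0.9, 0], [0, 0, -0.06]]])

```text
t: 23.57
tool_pos: [0.4177, 0.1185, 0.2256]
orientation: [2.639, 1.703, 0.003]
force: [0.9, -0.5, -0.4]
opening: 0.0007
gripper_force: 0.3
```

```bash
python3 -c "
from h import *
tcp(); pusher(); gate(); gate('scene')"
```

```text
t 23.5667 guide xy mm [-37.4029 -28.9628] z 0.2256286908444578 tool y in guide 0.34260058392174053 0.9395211619359869 F [ 0.8658 -0.5197 -0.3865] op 0.0007458090516851929
tool angle 0.34966990585680585 radial 102.3831014257048 tangential -15.250586660379474
side 61 [ 0.3373  0.9414 -0.4669 11.3118] angle 0.2626155781774837 [-20.0256 -48.7761] [22.8936 66.381 ]
scene 99 [ 0.32    0.9474 -2.1471 10.6495] angle 0.28682518394741685 [-22.7271 -46.9141] [20.9838 66.5717]
```

Request:
apply_moves(series=[[[-6.2, -0.8, 0], [0, 0, -0.06]], [[-6.2, -0.8, 0], [0, 0, -0.06]], [[-6.2, -0.8, 0], [0, 0, -0.06]], [[-6.2, -0.8, 0], [0, 0, -0.06]], [[-6.2, -0.8, 0], [0, 0, -0.06]], [[-2, 0, 0], [0, 0, -0.02]], [[-2, 0, 0], [0, 0, -0.02]], [[0, 0, 0], [0, 0, 0]]])

```text
t: 24.33
tool_pos: [0.404, 0.0863, 0.225]
orientation: [2.316, 2.122, 0.001]
force: [0.1, 0.6, 0.5]
opening: 0.0006
gripper_force: 0.0
```

```bash
python3 -c "
from h import *
tcp(); pusher(); gate(); gate('scene')"
```

```text
t 24.3333 guide xy mm [ -4.2384 -40.2308] z 0.22499918852290307 tool y in guide 0.011964805934186255 0.9999672423939193 F [0.0553 0.6023 0.4896] op 0.0006109467423939715
tool angle 0.011964626931453467 radial 102.41780047218826 tangential -15.014125804221305
side 56 [ 0.0121  0.9999 16.1252 12.3581] angle -0.0585896598398289 [  8.789  -54.7994] [24.2497 66.9759]
scene 91 [ 0.011   0.9999 15.1568  9.9434] angle -0.042631229831030605 [  5.8428 -53.0196] [22.351  67.7847]
```

Nearly shut, at about 0.01 rad. I push gently until it meets the limit.

Request:
apply_moves(series=[[[-1, 0, 0], [0, 0, 0]], [[-1, 0, 0], [0, 0, 0]], [[0, 0, 0], [0, 0, 0]]])

```text
t: 24.68
tool_pos: [0.4037, 0.0851, 0.2249]
orientation: [-2.314, -2.122, -0.003]
force: [0.3, 7.0, 0.0]
opening: 0.0005
gripper_force: 3.6
```

Request:
apply_moves(series=[[[-1, 0, 0], [0, 0, 0]], [[-0.5, 0, 0], [0, 0, 0]], [[0, 0, 0], [0, 0, 0]]])

```text
t: 24.93
tool_pos: [0.4036, 0.0844, 0.225]
orientation: [-2.313, -2.122, -0.006]
force: [0.2, 13.7, -1.6]
opening: 0.0006
gripper_force: 7.0
```

The limit is reached, with force building against a fixed stop. I back off and lift, then do a final check.

Request:
apply_moves(series=[[[3, 0, 0], [0, 0, 0]], [[8, 0, 0], [0, 0, 0]], [[10, 0, 0], [0, 0, 0]], [[0, 0, -25], [0, 0, 0]], [[0, 0, -30], [0, 0, 0]], [[0, 0, -30], [0, 0, 0]], [[30, 0, 0], [0, 0, 0]], [[30, 0, 0], [0, 0, 0]], [[0, 0, 0], [0, 0, 0]], [[0, 0, 0], [0, 0, 0]]])

```text
t: 25.77
tool_pos: [0.4102, 0.1651, 0.3098]
orientation: [2.312, 2.127, -0.0]
force: [0.6, 0.3, -0.1]
opening: 0.0006
gripper_force: 0.0
```

```bash
python3 -c "
from h import *
tcp(); gate(); gate('scene'); fit([(302,2),(231,0),(160,0),(90,1)]); top('side',x=(-100,380),name='pics/final.png')"
```

```text
t 25.7667 guide xy mm [-83.3479 -40.0204] z 0.3098107970820446 tool y in guide 0.007567378845508924 1.0000103320732476 F [ 0.5529  0.2661 -0.1202] op 0.0006011845102766685
side 59 [ 0.0335  0.9994 15.416  14.6744] angle -0.03900620765087925 [  7.8674 -52.8937] [25.0064 66.8511]
scene 99 [ 0.0048  1.     13.8434  9.3555] angle -0.0216256247458789 [  4.6893 -52.8428] [24.0045 66.2249]
scene [[303.5, 4.8], [230.2, 2.6], [159.1, -0.3], [89.4, 2.7]] dist [73.3 71.2 69.8]
side [[304.9, 3.8], [228.8, 0.8], [161.0, -1.2], [90.6, 1.2]] dist [76.1 67.9 70.4]
```

View pics/final.png

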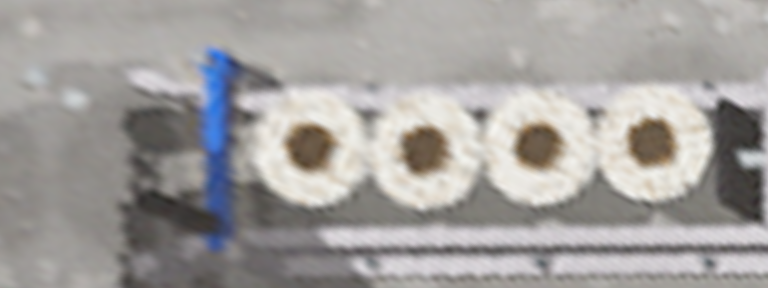

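The final top view shows the four rolls touching in a row, with holes at (310,147), (425,149), (538,146) and (653,142) and the front one at the black stop. The blue gate lies straight across the mouth at column 217.

```bash
python3 -c "
from plant import robot
print(robot.close_job())"
```

```text
the job is handed in; nothing more can be done
None
```

The job is handed in at about 26 s: the four rolls sit tight against the stop after a lean of about 9 N held for over half a second, and the blue gate is shut to its limit; the hand-in returned no verdict.

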